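# Hang the ear defenders on the bench rail

## Robot

A 6-joint arm with a two-finger parallel gripper is mounted at the origin on the work surface. World frame = base frame: x ahead of the robot, y to its left, z up, the work surface at z = 0. Lengths are in mm, angles in degrees, forces in N, time in s.
With the tool pointing down it reaches from about 350 to 850 mm from the base axis. Payload 8.1 kg.
Tool frame: the origin (TCP) lies at the very end of the fingers, on their centre line; the grasp point (between the pads) lies 19 mm behind it (tcp_to_grasp is the distance from the TCP to the grasp point, in mm); z points along the fingers, x is the direction in which the jaws open and shut, and the axes are right-handed (so a half turn about z gives the same grasp; the last joint's range is limited). The gripper opens to 85 mm and grips with 20 to 120 N. Pads are 22 mm wide; open, the fingers measure 114 mm over their backs; the gripper's body (76 mm by 85 mm) begins 54 mm behind the grasp point. The pads swing forward as they close: fully open they stand 13 mm farther back than shut.
Start: joints at [67.128, 7.471, 85.268, -0, 87.261, -4.893], TCP at [185.184, 570.712, 231.292] pointing down, gripper open.
Joint ranges: [-169.43, 169.43], [-51.17, 129.36], [1.28, 143.12], [-76.62, 256.62], [0, 156.53], [-152.29, 152.29]. Speed limits (degrees/s): [136.94, 136.94, 159.86, 180, 180, 180].

## Interface

Orientations are given as [roll, pitch, yaw] about the fixed x, y, z axes, in that order (R = Rz(yaw) Ry(pitch) Rx(roll)).
In Python, from bench import * gives the robot as it stands. The module is installed in compiled form; this text tells all that it offers.
- The arm moves only by the tool apply_moves, never from a script. Its argument "targets" is text: rows parted by semicolons, each of 7 numbers parted by spaces: the turn, a rotation vector about the tool's x, y, z in rad, then the shift along the tool's x, y, z in cm, then the finger opening in cm, from 0 to 8.54. A call has exactly 5 rows; each row is the pose to reach, as a shift and turn from the pose commanded when the call began, along the tool's axes at that moment; what a row does not reach only later rows make up. A row lasts 1/10 s, in which the tool goes at most 50 mm and 8.59 degrees, less where a joint would pass 70% of its speed; a pose out of reach is approached as far as the arm can. A call with a gripper value outside its range is refused whole. The fingers move at their own pace and stop on an object; "force" is the grip in N (left out, the last holds). Time passes only in rows, so rows that repeat a pose let the fingers close, or fill a call up. It gives the time, the measured TCP pose, the force and the opening at its end, in the units of the state.
- sense(): the state, without advancing time (a new reading comes with each control period).
- snapshot(name): name is "side" or "top"; returns the picture (400x640x3 uint8, red, green, blue); there is no depth.
- camera_model(name): a dict with "fx", "fy", "cx", "cy" (pixels), "k1" (the pictures are not rectified: a ray, as slopes to the right and down, at radius r is drawn at 1 + k1 r^2 times it, then the intrinsics apply), "position" and "attitude" of the camera in the world. Camera axes: x right, y up, looking along -z (the intrinsics and any distortion apply to the point x, -y, -z); pixel columns grow to the right and rows downward; lengths in mm; the calibration is good to about 2 mm. A picture is of the moment at which its call begins. camera_model takes no time and is no camera call.
- hand_in(): hands the job in, once; it reports no verdict.
Trained networks look in the newest picture that a camera, given by its name, has taken for a name from the list of things; names that differ only in an ending like _2 or _b are one class to them, and where a whole thing is asked for, a point or a joint stands for the part that bears it (a point fixed in the world has none). Each returns a list of dicts, best first, with "confidence" (0 to 1); they miss things now and then, are a little off and sometimes report something else, mostly with a low value. They report only what shows in the picture. A call takes as long as a camera call.
- recognise(camera, query): "at" ([row, column] in pixels, amid what is visible of it).
- place_of(camera, query): "at" ([row, column] in pixels: a listed point, or the origin of a listed thing).
The state is a dict: "time": time; "joint_pos": joint angles; "qd": joint speeds; "joint_efforts": joint torques, N m; "tool_pos": TCP position; "tcp_rot": TCP orientation; "ft_force": force on the tool from outside, world axes, zero at the start; "wrist_torque": the same for the moment, N m; "finger_gap": finger opening in mm.
Only numpy, scipy, OpenCV 4.12 (cv2) and the standard library are available. Lean on these libraries where they do the work, as an engineer would, in place of code of your own. Each camera call takes 0.05 s, during which the arm holds its last target. There are 200 camera calls.

## Task

Someone left the ear defenders lying on the table: pick them up and hang them by the headband over the free part of the rail's wooden bar, clear of the hanging drawing board, one cup on each side of the bar. Set the band down gently on the bar, without letting it drop or pressing hard on the rail, leave them hanging still, and do not disturb the drawing board or the other things on the table.

Things in the scene. Friction and masses are not known exactly. Their poses are not given: they have to be found in the camera images.
- ear_defenders: Rigid ear defenders, 0.17-0.34 kg: black U-shaped headband 24 mm wide, 8 thick, a grey cup at each end. They start lying on one side. Origin: middle of the INNER face of the band's crown, 38 mm above the table while lying. x: from cups to crown, up when hung; y: ear to ear; z: along the band's width, up while lying, along the bar when hung. Padded crown flat for |y| < 15 mm, then a half ellipse.
- rail: Hanging rail: plywood foot 170 x 520 x 18 mm fixed to the table, steel posts at y = +-230 mm, and a level wooden bar, 16 mm thick, 510 long, along y above the foot's middle line (x = 0), with 23 mm end fittings. Origin: centre of the foot's underside; y towards the end with the drawing board. Adjustable: bar axis 205 to 265 mm above the table, NOT measured, to be seen or felt. Clamps slip at 70 N.
- tape_roll: Bystander: roll of tape, 96 mm across, 24 mm high. Origin: centre of its underside.
- marker: Bystander: whiteboard marker lying down, 131 mm long, 20 mm thick. Origin: middle, on the table.
- power_brick: Bystander: black laptop power supply, 105 x 48 x 30 mm. Origin: centre of its underside.
- board (a joint): Swing (rad) of the drawing board about the bar, 0 = straight down. Plywood with a white sheet, 150 mm wide, 120 high, 6 thick, hung on two rings in the plane of the bar: it covers y = 55 to 205 mm of the rail, top edge 25 mm below the bar's axis.
- leg_a (a point): Middle of one straight leg of the headband, at x = -72, y = +80 mm from the crown point; axes as the ear defenders. The leg is 8 mm thick across y, 24 wide in z, runs along x and is straight and bare from x = -48 to -98 (24 mm either way of this point): pinch it across y, one finger inside the U, one outside.
- leg_b (a point): The same on the other leg, at x = -72, y = -80 mm.
- cups (a point): Midpoint between the two cups, 143 mm from the crown point along -x; axes as the ear defenders. Cups with cushions: 90 mm long in x, 76 in z, from |y| = 43 to 94, so an 86 mm gap lies between them. The centre of mass lies about 9 mm from here towards the crown.
- free_part (a point): Point on top of the plywood foot (18 mm above the table), straight below the middle of the bar's free part, at y = -85 mm of the rail; axes as the rail. The bar is bare from here 130 mm towards the near post (-y) and 140 mm towards the drawing board (+y); a cup reaches 38 mm to either side of the band's middle.

How it is judged (in metres and radians):
At the end, for the whole second after the job is handed in: The ear defenders hang still on the bar's free part (crown within 30 mm of the bar's line, between y = -206 and 17 mm of the rail, at least 200 mm up), crown up within 0.3 rad, the band square across the bar within 0.4 rad, borne by the rail, released (angle between ear_defenders's own x axis and vertical below 0.3 rad and x of ear_defenders in the frame of rail between -0.03 and 0.03 m and y of ear_defenders in the frame of rail between -0.206 and 0.017 m and height (world z) of ear_defenders above 0.2 m and angle between the z axis of ear_defenders and the y axis of rail, either way round below 0.4 rad and contact force between ear_defenders and rail above 0.8 N and linear speed of ear_defenders below 0.05 m/s and angular speed of ear_defenders below 0.4 rad/s); the robot touches nothing.
It fails at once if the ear defenders fall freely (faster than 0.5 m/s while no finger holds them) (contact force between ear_defenders and the fingers below 0.05 N and linear speed of ear_defenders above 0.5 m/s).
It fails at once if the ear defenders are pressed onto the rail with more than 30 N (contact force between ear_defenders and rail above 30 N).
It fails at once if the arm or gripper strikes the rail with more than 30 N (contact force between the arm and rail above 30 N).
It fails at once if the drawing board is pushed aside (swings more than 0.35 rad) (value of joint board above 0.35 rad or value of joint board below -0.35 rad).
It fails at once if the tape roll, marker or power supply is moved more than 30 mm (distance of any of tape_roll, marker, power_brick from where it was at the start of the episode above 0.03 m).
It also fails if it takes over 69 s, if anything falls off the work surface, if the arm or the gripper's body presses on something with over 40 N, if the wrist force passes 120 N, or if a joint passes its speed limit or range.

## Working session

There is one attempt and no reset: what is moved stays moved. The work goes in short steps, Python scripts to look and compute and a tool call to move; the robot and the scene stay as the last step left them, time stands still between calls to the robot, and variables do not carry over. Pictures are saved under pics/ and viewed, about 8 in all and at most 12, crops included, and the job is handed in when it is done.

Besides the shell and the picture viewer there is one more tool, called after "Call:" as name(argument=value, ...) on one line, values as JSON. apply_moves: Moves the arm, as the interface text tells. Its arguments: {"type":"object","properties":{"targets":{"type":"string"},"force":{"type":"number"}},"required":["targets"]}

```bash
mkdir -p pics; cat > h.py <<'E'
from bench import *
import numpy as np, cv2
from scipy.spatial.transform import Rotation as R
def cam(n):
    c=camera_model(n); 
    return c
def rot(c):
    a=np.array(c["attitude"],float)
    return a if a.shape==(3,3) else R.from_euler('xyz',a,degrees=True).as_matrix()
def ray(n,rc):
    c=cam(n); u=(rc[1]-c['cx'])/c['fx']; v=(rc[0]-c['cy'])/c['fy']
    d=np.array([u,v]); s=d.copy()
    for _ in range(20): s=d/(1+c['k1']*(s@s))
    w=rot(c)@np.array([s[0],-s[1],-1]); return np.array(c['position'],float),w
def onz(n,rc,z):
    p,w=ray(n,rc); return p+w*(z-p[2])/w[2]
def proj(n,P):
    c=cam(n); q=rot(c).T@(np.array(P,float)-c['position']); s=np.array([q[0],-q[1]])/-q[2]
    s=s*(1+c['k1']*(s@s)); return [s[1]*c['fy']+c['cy'],s[0]*c['fx']+c['cx']]
def tri(a,ra,b,rb):
    p,w=ray(a,ra);q,x=ray(b,rb)
    A=np.stack([w,-x],1); t=np.linalg.lstsq(A,q-p,rcond=None)[0]
    m,k=p+w*t[0],q+x*t[1]; return (m+k)/2,np.linalg.norm(m-k)
E
python3 - <<'E'
from h import *
for n in("side","top"):
    print(n,camera_model(n))
    im=snapshot(n); cv2.imwrite(f"pics/{n}0.png",im[:,:,::-1])
    for q in("ear_defenders","leg_a","leg_b","cups","rail","free_part","tape_roll","marker","power_brick"):
        print(n,q,[(np.round(d["at"],1).tolist(),round(d["confidence"],2)) for d in place_of(n,q)][:4])
print(sense())
E
```

```text
side {'fx': 519.9627903350076, 'fy': 519.9627903350076, 'cx': 319.25573942240993, 'cy': 195.1610769266417, 'k1': -0.057941295275461324, 'position': array([-160.17302814, 1127.85086274, 1191.99534884]), 'attitude': array([  51.12272251,    1.21134579, -149.39959727])}
side ear_defenders []
side leg_a []
side leg_b []
side cups [([170.7, 345.3], 0.74)]
side rail [([268.6, 259.1], 0.98)]
side free_part [([253.0, 284.2], 0.68)]
side tape_roll [([290.5, 226.9], 0.81)]
side marker []
side power_brick [([315.3, 270.6], 0.77)]
top {'fx': 406.25354550857173, 'fy': 406.25354550857173, 'cx': 317.91808205015764, 'cy': 202.36317191078035, 'k1': -0.03363609220257007, 'position': array([ 421.0128845 ,    6.92839969, 1184.70640856]), 'attitude': array([  7.13054962,   0.51244991, -89.29270282])}
top ear_defenders [([240.3, 403.4], 0.96), ([192.2, 234.2], 0.22)]
top leg_a [([207.7, 387.7], 0.88), ([227.3, 439.2], 0.67)]
top leg_b [([207.7, 387.7], 0.88), ([227.3, 439.2], 0.67)]
top cups [([193.3, 417.7], 0.78)]
top rail [([194.1, 233.8], 0.66)]
top free_part [([226.9, 441.2], 0.75), ([200.9, 261.8], 0.64)]
top tape_roll [([186.8, 186.2], 0.52)]
top marker [([249.1, 249.9], 0.66)]
top power_brick [([239.4, 184.3], 0.91)]
{'time': 1.0, 'joint_pos': array([ 6.71269682e+01,  7.47138567e+00,  8.52672345e+01,  3.35307529e-04,
        8.72612681e+01, -4.89394718e+00]), 'qd': array([ 0.04792936, -0.02183521,  0.01840028,  0.17301606,  0.02855564,
       -0.0385929 ]), 'joint_efforts': array([-1.50320634e-04, -5.69316351e+01, -5.00880575e+01, -8.05087871e-05,
        8.35979590e-04, -4.31981312e-05]), 'tool_pos': array([185.19077631, 570.71416654, 231.29535798]), 'tcp_rot': array([-1.79999676e+02, -1.39875803e-04,  7.20208993e+01]), 'ft_force': array([-0.31733351, -0.21567839,  0.8453702 ]), 'wrist_torque': array([-0.03884445, -0.01659653,  0.00458839]), 'finger_gap': 85.51911615437588}
```

View pics/top0.png

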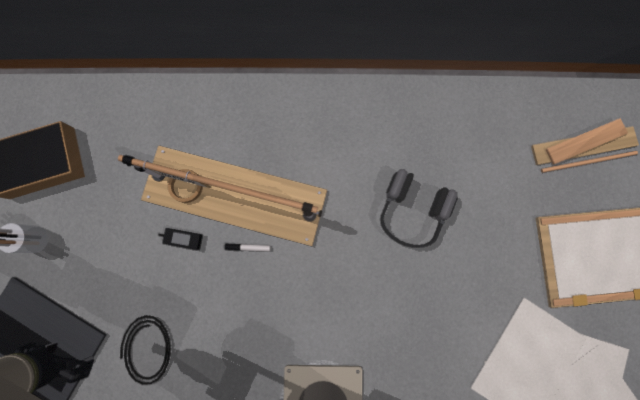

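View pics/side0.png

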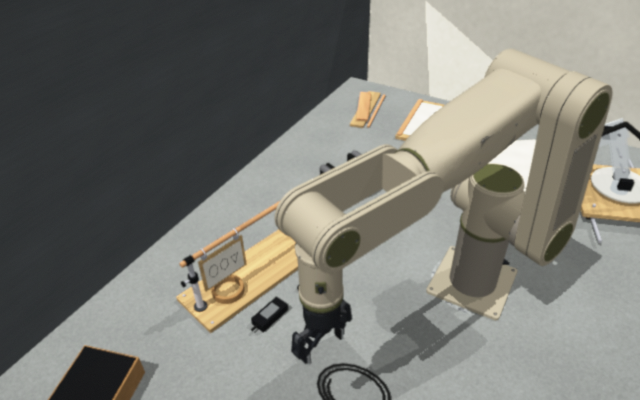

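```bash
python3 - <<'E'
from h import *
for n,rc,z in [("top",[240.3,403.4],38),("top",[207.7,387.7],38),("top",[227.3,439.2],38),("top",[193.3,417.7],38),("side",[170.7,345.3],38),("top",[194.1,233.8],0),("side",[268.6,259.1],0),("top",[200.9,261.8],18),("side",[253,284.2],18),("top",[186.8,186.2],0),("side",[290.5,226.9],0),("top",[249.1,249.9],0),("top",[239.4,184.3],0),("side",[315.3,270.6],0)]: print(n,rc,onz(n,rc,z).round(1))
E
```

```text
top [240.3, 403.4] [ 459.5 -222.7   38. ]
top [207.7, 387.7] [ 551.3 -179.3   38. ]
top [227.3, 439.2] [ 497.2 -324.5   38. ]
top [193.3, 417.7] [ 593.6 -265.3   38. ]
side [170.7, 345.3] [ 578.6 -265.3   38. ]
top [194.1, 233.8] [590.9 268.3   0. ]
side [268.6, 259.1] [592.5 273.9   0. ]
top [200.9, 261.8] [569.3 182.   18. ]
side [253, 284.2] [551.  192.5  18. ]
top [186.8, 186.2] [611.3 411.5   0. ]
side [290.5, 226.9] [624.6 394.9   0. ]
top [249.1, 249.9] [430.  215.3   0. ]
top [239.4, 184.3] [455.5 408.9   0. ]
side [315.3, 270.6] [457.6 405.7   0. ]
```

The top view shows the ear defenders with the crown near row 240, col 403 and the cups up and to the right. The rail foot's corners are about (147,160), (190,327), (244,313) and (200,143). In the side view the arm hides the ear defenders, and the board hangs at the near-left end. I'll zoom in for accurate pixels.

```bash
python3 - <<'E'
import cv2,numpy as np
t=cv2.imread("pics/top0.png");s=cv2.imread("pics/side0.png")
a=cv2.resize(t[135:255,110:340],None,fx=3.4,fy=3.4,interpolation=cv2.INTER_CUBIC)[:, :800]
e=cv2.resize(t[160:255,370:470],None,fx=2,fy=2,interpolation=cv2.INTER_CUBIC)
r=cv2.resize(s[190:325,165:320],None,fx=1.4,fy=1.4,interpolation=cv2.INTER_CUBIC)
o=np.zeros((600,800,3),np.uint8);o[:a.shape[0],:a.shape[1]]=a
o[410:410+e.shape[0],:e.shape[1]]=e;o[410:410+r.shape[0],300:300+r.shape[1]]=r
cv2.imwrite("pics/z1.png",o);print(a.shape,e.shape,r.shape)
E
```

```text
(408, 782, 3) (190, 200, 3) (189, 217, 3)
```

View pics/z1.png

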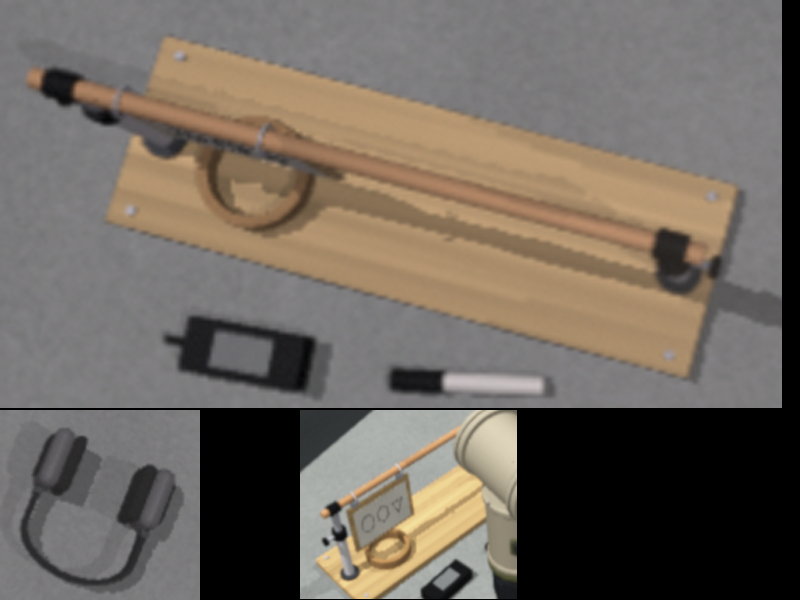

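```bash
python3 - <<'E'
from h import *
from scipy.optimize import least_squares
px=lambda x,y:[135+y/3.4,110+x/3.4]
C=[((85,260),(166,38)),((85,-260),(738,185)),((-85,-260),(690,378)),((-85,260),(107,220))]
def f(p):
    c,s=np.cos(p[2]),np.sin(p[2]);W=lambda x,y,z:[p[0]+c*x-s*y,p[1]+s*x+c*y,z]
    r=[]
    for (x,y),q in C:r+=list(np.array(proj("top",W(x,y,18)))-px(*q))
    for y,q in((255,(30,78)),(-255,(708,253))):r+=list(np.array(proj("top",W(0,y,p[3])))-px(*q))
    return np.array(r)
s=least_squares(f,[592,270,-.25,235]);print("rail",s.x.round(3),f(s.x).round(1))
# ears
N=[((0,0),(240.3,403.4)),((-72,-80),(207.7,387.7)),((-72,80),(227.3,439.2)),((-143,0),(193.3,417.7))]
def W(p,x,y,z=38):
    c,s_=np.cos(p[2]),np.sin(p[2]);return [p[0]+c*x-s_*y,p[1]+s_*x+c*y,z]
g=lambda p:np.concatenate([np.array(proj("top",W(p,*a)))-b for a,b in N])
e=least_squares(g,[460,-223,2.84],x_scale=[1,1,.01]);print("ear",e.x.round(3),np.degrees(e.x[2]),g(e.x).round(1))
t=cv2.imread("pics/top0.png")[150:260,365:475];k=5
o=cv2.resize(t,None,fx=k,fy=k,interpolation=cv2.INTER_CUBIC)
def d(P,col):
    q=proj("top",P);cv2.circle(o,(int((q[1]-365+.5)*k),int((q[0]-150+.5)*k)),2,col,-1)
for z,col in((50,(0,255,0)),(26,(0,0,255))):
    for x in range(-98,-40,10):
        for y in(-84,-76,76,84):d(W(e.x,x,y,z),col)
    d(W(e.x,0,0,z),col);d(W(e.x,8,0,z),col)
for x in(-98,-188):
    for y in(-94,-43,43,94):d(W(e.x,x,y,76),(255,255,0))
cv2.imwrite("pics/z2.png",o)
E
```

```text
rail [ 5.86272e+02  2.63714e+02 -2.45000e-01  2.13915e+02] [-0.6 -0.3 -0.2  0.8 -0.1 -0.1  0.7 -0.3 -0.2  0.   0.3 -0.1]
ear [ 457.66  -224.377    2.807] 160.8077150122966 [ 0.7  0.6 -0.3 -2.4 -0.8 -0.3  0.3  2.1]
```

View pics/z2.png

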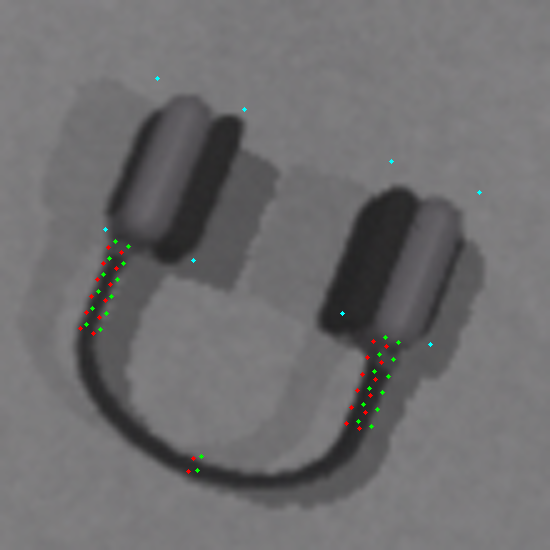

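Rail fit: centre (586,264), yaw −14°, bar about 214 mm high (coarse). The ear-defender overlay matches both legs and the crown. Next I'll raise the arm and move across with a tilt, which will also show the wrist's joint signs.

```bash
cat >> h.py <<'E'
def cur():
    s=sense(); return np.array(s['tool_pos']),R.from_euler('xyz',s['tcp_rot'],degrees=True),s
def rel(P,Q,p=None,q=None):
    "targets P (mm), Q Rotation -> row numbers"
    if p is None: p,q,_=cur()
    return np.r_[(q.inv()*Q).as_rotvec(),q.inv().apply(np.array(P)-p)/10]
def tool(zdir,xdir):
    z=np.array(zdir,float);z/=np.linalg.norm(z);x=np.array(xdir,float);x-=z*(x@z);x/=np.linalg.norm(x)
    return R.from_matrix(np.stack([x,np.cross(z,x),z],1))
E
python3 - <<'E'
from h import *
p,q,s=cur()
Q=tool([0,np.sin(.6),-np.cos(.6)],[1,0,0])
print(rel([330,420,330],Q).round(3), rel([330,420,330],q).round(2))
E
```

```text
[ 0.518  0.376  1.217 -9.866 18.426 -9.871] [ 0.    0.    0.   -9.87 18.43 -9.87]
```

Call:
apply_moves(targets="0 0 0 0 0 -5 8.5; 0 0 0 -3 6 -9.9 8.5; 0.26 0.19 0.3 -9.9 18.4 -9.9 8.5; 0.26 0.19 0.6 -9.9 18.4 -9.9 8.5; 0.26 0.19 0.6 -9.9 18.4 -9.9 8.5")

```text
time: 1.5
tool_pos: [317.2, 432.8, 328.9]
tcp_rot: [-168.1, -5.6, 49.4]
ft_force: [1.5, 0.6, 0.4]
finger_gap: 84.7
```

```bash
python3 - <<'E'
from h import *
p,q,s=cur();print(s['joint_pos'].round(2),p.round(1),q.as_matrix()[:,2].round(3))
for P in([440,150,350],[470,-150,300]):
  Q=tool([0,np.sin(.3),-np.cos(.3)],[.94,.33,0])
  print(rel(P,Q).round(3))
E
```

```text
[39.62 -9.08 92.56 12.67 92.94 -9.33] [317.2 432.8 328.9] [-0.094  0.207 -0.974]
[ 2.3000e-02  1.3000e-01  5.3400e-01 -1.3214e+01  2.6427e+01 -9.0560e+00]
[ 2.3000e-02  1.3000e-01  5.3400e-01 -3.4433e+01  4.8361e+01 -1.0673e+01]
```

Call:
apply_moves(targets="0 0.1 0.1 -2.5 5 -2 8.5; 0 0.1 0.2 -5 10 -4 8.5; 0 0.1 0.3 -7.5 15 -6 8.5; 0 0.1 0.4 -10 20 -7 8.5; 0 0.1 0.5 -12.5 25 -9 8.5")

```text
time: 2.0
tool_pos: [416.7, 204.2, 349.9]
tcp_rot: [-165.6, -4.6, 20.1]
ft_force: [0.7, 0.8, 0.1]
finger_gap: 85.2
```

```bash
cat > k.py <<'E'
from h import *
from scipy.optimize import least_squares
D=np.radians
def fk(j,k):
    h,a1,off,a2,a3,d4,d6=k; j=D(j)
    A=R.from_euler('z',j[0]);B=A*R.from_euler('y',j[1]);C=B*R.from_euler('y',j[2])
    W=C*R.from_euler('z',-j[3]); 
    T=W*R.from_euler('y',j[4])*R.from_euler('z',j[5])
    p=A.apply([a1,off,h])+B.apply([0,0,a2])+C.apply([a3,0,d4])+T.apply([0,0,d6])
    return p,T
E
python3 - <<'E'
from k import *
import json
p,q,s=cur();J=[[67.128,7.471,85.268,0,87.261,-4.893],[39.62,-9.08,92.56,12.67,92.94,-9.33],s['joint_pos'].tolist()]
print(np.round(J[2],2))
P=[[185.18,570.71,231.29],[317.2,432.8,328.9],p.tolist()]
E=[[-180,0,72.02],[-168.1,-5.6,49.4],s['tcp_rot'].tolist()]
for sg in(1,-1):
  for j,e in zip(J,E):
    j=np.array(j)*[1,1,1,sg,1,1]
    T=fk(j,[0]*7)[1]; print(sg,T.as_matrix()[:,2].round(3),R.from_euler('xyz',e,degrees=True).as_matrix()[:,2].round(3), T.as_matrix()[:,0].round(3),R.from_euler('xyz',e,degrees=True).as_matrix()[:,0].round(3))
  g=lambda k:np.concatenate([fk(np.array(j)*[1,1,1,sg,1,1],k)[0]-x for j,x in zip(J,P)])
  r=least_squares(g,[350,0,50,350,0,350,200],x_scale=100);print(r.x.round(1),r.cost)
json.dump([J,P],open("d.json","w"))
Q=tool([0,np.sin(.3),-np.cos(.3)],[.94,.33,0]);print(p,rel([480,-200,300],Q).round(3))
E
```

```text
[  7.79 -19.5   99.43  15.21  98.45 -10.47]
1 [ 0. -0. -1.] [-0.  0. -1.] [-0.309 -0.951  0.   ] [0.309 0.951 0.   ]
1 [ 0.186 -0.131 -0.974] [-0.094  0.207 -0.974] [-0.668 -0.744 -0.028] [0.648 0.756 0.098]
1 [ 0.057 -0.254 -0.965] [-0.013  0.26  -0.965] [-0.963 -0.27   0.014] [0.936 0.343 0.08 ]
[ 281.9 -153.5   51.6  917.3 1292.3  695.2 -362. ] 39.375304782328506
-1 [ 0. -0. -1.] [-0.  0. -1.] [-0.309 -0.951  0.   ] [0.309 0.951 0.   ]
-1 [-0.094  0.207 -0.974] [-0.094  0.207 -0.974] [-0.647 -0.756 -0.098] [0.648 0.756 0.098]
-1 [-0.013  0.26  -0.965] [-0.013  0.26  -0.965] [-0.936 -0.343 -0.08 ] [0.936 0.343 0.08 ]
[3.177e+02 1.000e-01 5.120e+01 3.687e+02 6.080e+01 5.533e+02 3.648e+02] 0.0003028252227990629
[416.69660003 204.22068537 349.92565485] [ 3.0000e-02  2.5000e-02  3.6000e-02 -8.3500e+00  3.9948e+01 -5.7760e+00]
```

Call:
apply_moves(targets="0.03 0.025 0.036 -1 5 -1 8.5; 0.03 0.025 0.036 -2 10 -2 8.5; 0.03 0.025 0.036 -3 15 -3 8.5; 0.03 0.025 0.036 -4 20 -4 8.5; 0.03 0.025 0.036 -5.2 25 -5 8.5")

```text
time: 2.5
tool_pos: [456.2, -42.2, 332.7]
tcp_rot: [-163.7, -5.5, 18.0]
ft_force: [1.7, 0.7, 1.3]
finger_gap: 84.9
```

```bash
sed -i "s/'z',-j\[3\])/'z',j[3])/; s/\*R.from_euler('z',j\[5\])/*R.from_euler('z',j[5]+np.pi)/" k.py
cat >> k.py <<'E'
import json
lo=np.array([-169.43,-51.17,1.28,-76.62,0,-152.29]);hi=np.array([169.43,129.36,143.12,256.62,156.53,152.29])
def ik(P,Q,k,j0):
    best=None
    for s in [j0]+[np.random.default_rng(i).uniform(lo,hi)*.7 for i in range(12)]:
        f=lambda j:np.r_[(fk(j,k)[0]-P)/100,(fk(j,k)[1].inv()*Q).as_rotvec()]
        r=least_squares(f,np.clip(s,lo+1,hi-1),bounds=(lo,hi),x_scale=50)
        d=np.abs(r.x-j0).max()
        if r.cost<1e-8 and (best is None or d<best[0]): best=(d,r.x)
    return None if best is None else best[1]
E
cat > plan.py <<'E'
from k import *
k=json.load(open("k.json"))
E_=np.array([457.7,-224.4]);ye=D(160.8)
xe=np.array([np.cos(ye),np.sin(ye),0]);yv=np.array([-np.sin(ye),np.cos(ye),0]);ze=np.array([0,0,1.])
crown=np.array([*E_,38.]);th=D(25)
leg=crown-72*xe+80*yv
# grasp tool: z=-ze cos - xe sin
zt=-ze*np.cos(th)-xe*np.sin(th)
ra=-.245;rx=np.array([np.cos(ra),np.sin(ra),0]);ry=np.array([-np.sin(ra),np.cos(ra),0])
rail=np.array([586.3,263.7,0])
def hung(h,y=-95,dx=0):
    "leg position & tool pose, crown inner face at height h"
    X=np.array([0,0,1.]);Z=-ry;Y=np.cross(Z,X)
    c=rail+ry*y+rx*dx+[0,0,h];l=c-72*X+80*Y
    z=-Z*np.cos(th)-X*np.sin(th)
    return l+z*19,z,Y
def grasp(dz=0): return leg+zt*19+[0,0,dz],zt,yv
E
python3 - <<'E'
from k import *
p,q,s=cur();J,P=json.load(open("d.json"));J.append(s['joint_pos'].tolist());P.append(p.tolist());json.dump([J,P],open("d.json","w"))
g=lambda k:np.concatenate([fk(np.array(j),k)[0]-x for j,x in zip(J,P)])
r=least_squares(g,[318,0,51,369,61,553,365],x_scale=100);print(r.x.round(1),r.cost);json.dump(r.x.tolist(),open("k.json","w"))
from plan import *
j0=s['joint_pos'];print(p,j0.round(1))
for sg in(1,-1):
  for nm,(pp,z,x) in(("grasp",grasp()),("above",grasp(120)),("lift",grasp(250)),("hung",hung(222)),("hung+",hung(330)),("hung+-200",hung(330,-300))):
    j=ik(pp,tool(z,sg*x),k,j0);print(sg,nm,pp.round(0),None if j is None else j.round(0))
E
```

```text
[3.177e+02 1.000e-01 5.120e+01 3.687e+02 6.080e+01 5.534e+02 3.648e+02] 0.0003941747461216441
[456.15417588 -42.15624231 332.68850266] [-24.3 -12.4  95.8  16.1 103.3 -40.3]
1 grasp [ 507. -326.   21.] [-44.   1. 120.  17.  38.  54.]
1 above [ 507. -326.  141.] [-44. -10. 116.  13.  52.  59.]
1 lift [ 507. -326.  271.] [-44. -16. 107.  11.  66.  63.]
1 hung [490. 208. 142.] [-22.   4. 124.  65.  81. 142.]
1 hung+ [490. 208. 250.] None
1 hung+-200 [440.   9. 250.] [-47.  -1. 115.  52. 106. 143.]
-1 grasp [ 507. -326.   21.] [ -44.    1.  120.   17.   38. -126.]
-1 above [ 507. -326.  141.] [ -44.  -10.  116.   13.   52. -121.]
-1 lift [ 507. -326.  271.] [ -44.  -16.  107.   11.   66. -117.]
-1 hung [490. 208. 142.] [-22.   4. 124.  65.  81. -38.]
-1 hung+ [490. 208. 250.] [-22. -10. 123.  64.  87. -25.]
-1 hung+-200 [440.   9. 250.] [-47.  -1. 115.  52. 106. -37.]
```

```bash
python3 - <<'E'
from plan import *
p,q,s=cur();j0=s['joint_pos']
for h,y in((300,-95),(380,-95),(430,-95),(460,-95),(430,-110)):
  pp,z,x=hung(h,y);j=ik(pp,tool(z,-x),k,np.array([-22,-10,123,64,87,-25]));print(h,pp.round(0),None if j is None else j.round(0))
pp,z,x=grasp(120);Q=tool(z,-x);r=rel(pp,Q);print(r.round(3),np.linalg.norm(r[:3]))
E
```

```text
300 [490. 208. 220.] [-22.  -6. 124.  64.  85. -28.]
380 [490. 208. 300.] [-22. -14. 121.  64.  90. -19.]
430 [490. 208. 350.] [-22. -17. 118.  64.  93. -14.]
460 [490. 208. 380.] [-22. -19. 116.  64.  94. -10.]
430 [486. 193. 350.] [-24. -17. 118.  63.  94. -14.]
[-6.2400e-01 -1.9000e-02 -9.4200e-01 -5.7470e+00  3.2699e+01  9.9520e+00] 1.1298676555842584
```

Call:
apply_moves(targets="-0.08 0 -0.12 -0.7 4.2 1.2 8.5; -0.16 0 -0.24 -1.4 8.4 2.4 8.5; -0.24 -0.01 -0.36 -2.2 12.6 3.6 8.5; -0.32 -0.01 -0.48 -2.9 16.8 4.8 8.5; -0.4 -0.01 -0.6 -3.6 21 6 8.5")

```text
time: 3.0
tool_pos: [490.1, -224.8, 212.8]
tcp_rot: [168.8, -6.4, 52.6]
ft_force: [0.4, 0.4, 0.5]
finger_gap: 84.6
```

```bash
python3 - <<'E'
from plan import *
pp,z,x=grasp(120);Q=tool(z,-x);r=rel(pp,Q);print(cur()[0],r.round(3))
E
```

```text
[ 490.1084967  -224.75587643  212.8261931 ] [-2.200e-01 -6.000e-03 -3.360e-01 -7.801e+00  6.113e+00  7.719e+00]
```

Call:
apply_moves(targets="-0.07 0 -0.11 -2.5 2 2.5 8.5; -0.15 0 -0.22 -5 4 5 8.5; -0.22 -0.006 -0.336 -7.8 6.1 7.7 8.5; -0.22 -0.006 -0.336 -7.8 6.1 7.7 8.5; -0.22 -0.006 -0.336 -7.8 6.1 7.7 8.5")

```text
time: 3.5
tool_pos: [504.6, -324.3, 139.6]
tcp_rot: [155.4, -0.3, 70.3]
ft_force: [0.3, 0.2, 0.7]
finger_gap: 85.1
```

```bash
python3 - <<'E'
from plan import *
im={}
for n in("top","side"):
    im[n]=snapshot(n)[:,:,::-1].copy(); cv2.imwrite(f"pics/{n}1.png",im[n])
    for q in("leg_a","ear_defenders","cups","free_part"):print(n,q,[(np.round(d["at"],1).tolist(),round(d["confidence"],2)) for d in place_of(n,q)][:3])
P=lambda x,y,z:crown+x*xe+y*yv+z*ze
print("pred side leg_a,leg_b,crown,cups",[np.round(proj("side",P(*a)),1).tolist() for a in((-72,80,0),(-72,-80,0),(0,0,0),(-143,0,0))])
q=np.array(proj("side",P(-80,0,0)));r0,c0=int(q[0])-50,int(q[1])-65
o=cv2.resize(im["side"][r0:r0+100,c0:c0+130],None,fx=4,fy=4,interpolation=cv2.INTER_CUBIC)
for z,col in((12,(0,255,0)),(-12,(0,0,255))):
  for x in range(-98,-40,10):
    for y in(-84,-76,76,84):
      w=proj("side",P(x,y,z));cv2.circle(o,(int((w[1]-c0+.5)*4),int((w[0]-r0+.5)*4)),1,col,-1)
  for x in(0,8):
      w=proj("side",P(x,0,z));cv2.circle(o,(int((w[1]-c0+.5)*4),int((w[0]-r0+.5)*4)),1,col,-1)
b=cv2.resize(im["side"][195:285,165:315],None,fx=2,fy=2,interpolation=cv2.INTER_CUBIC)
O=np.zeros((600,520,3),np.uint8);O[:400]=o;O[410:590,:300]=b
cv2.imwrite("pics/z3.png",O)
pp,z,x=grasp(0);r=rel(pp,tool(z,-x));print(cur()[0],r.round(3))
E
```

```text
top leg_a [([208.3, 388.3], 0.84), ([225.6, 436.9], 0.79)]
top ear_defenders [([239.8, 402.1], 0.92)]
top cups [([194.6, 418.3], 0.9)]
top free_part [([204.0, 260.4], 0.97)]
side leg_a [([169.4, 370.5], 0.61), ([188.6, 340.5], 0.57)]
side ear_defenders [([187.9, 368.0], 0.9)]
side cups [([168.1, 345.0], 0.64)]
side free_part [([167.5, 343.5], 0.66), ([250.5, 282.9], 0.61)]
pred side leg_a,leg_b,crown,cups [[168.7, 371.2], [186.1, 339.6], [186.2, 369.4], [168.8, 342.8]]
[ 506.00683475 -324.23231     141.14566053] [-4.0000e-03 -1.0000e-03 -5.0000e-03 -2.0100e-01 -4.9020e+00  1.0993e+01]
```

View pics/z3.png

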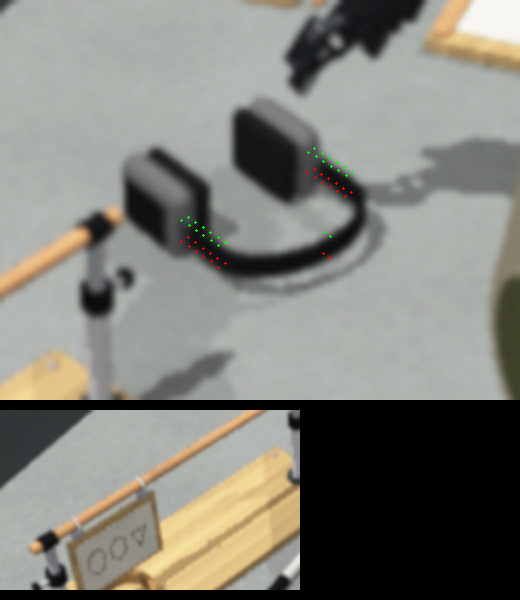

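The side view agrees with the leg and crown model to about 1 px. The bar tips show near crop (33,548) and (120,213), so I'll triangulate them while descending.

Call:
apply_moves(targets="0 0 0 0 -1.2 2.7 8.5; 0 0 0 -0.1 -2.4 5.4 8.5; 0 0 0 -0.2 -3.6 8.1 8.5; 0 0 0 -0.2 -4.6 10.3 8.5; 0 0 0 -0.2 -4.9 11 8.5", force=100)

```text
time: 4.5
tool_pos: [504.8, -324.7, 16.7]
tcp_rot: [155.5, -0.3, 70.5]
ft_force: [-0.2, 0.7, -1.0]
finger_gap: 85.0
```

```bash
python3 - <<'E'
from plan import *
q=np.array(proj("side",crown-80*xe));r0,c0=int(q[0])-50,int(q[1])-65
px=lambda x,y:[135+y/3.4,110+x/3.4]
a=tri("top",px(30,78),"side",[264,181.5]);b=tri("top",px(708,253),"side",[r0+213/4,c0+30]);print(a,b,np.linalg.norm(a[0]-b[0]))
print("rail-model tips",rail+255*ry,rail-255*ry)
print("free_part tri",tri("top",[204,260.4],"side",[250.5,282.9]),rail-85*ry)
pp,z,x=grasp(0);r=rel(pp,tool(z,-x));p,_,s=cur();print(p,r.round(3),s['ft_force'])
E
```

```text
(array([647.68969945, 512.51638262, 210.21715252]), np.float64(1.6692566268716047)) (array([524.86681523,  15.46376651, 203.73394524]), np.float64(3.3751814455393285)) 512.043744272058
rail-model tips [648.15186282 511.08501787   0.        ] [524.44813718  16.31498213   0.        ]
free_part tri (array([560.2146827 , 185.76925902,  18.80058043]), np.float64(0.29335316881732304)) [565.68271239 181.23832738   0.        ]
[ 504.83989786 -324.65783278   16.7413409 ] [-0.009 -0.003 -0.007 -0.079  0.399 -0.263] [-0.24516126  0.70191434 -0.96655318]
```

Call:
apply_moves(targets="0 0 0 0 0 0 0; 0 0 0 0 0 0 0; 0 0 0 0 0 0 0; 0 0 0 0 0 0 0; 0 0 0 0 0 0 0", force=100)

```text
time: 5.0
tool_pos: [507.1, -327.0, 21.4]
tcp_rot: [155.2, -0.2, 70.5]
ft_force: [-0.4, 0.5, -0.1]
finger_gap: 12.0
```

```bash
python3 - <<'E'
from plan import *
p,q,s=cur();print(p,s['ft_force'],s['wrist_torque'],s['finger_gap'])
print([(np.round(d["at"],1).tolist(),round(d["confidence"],2)) for n in("side","top") for d in (snapshot(n) is not None and place_of(n,"ear_defenders"))])
E
```

```text
[ 507.14375631 -326.95679136   21.40031828] [-0.36484441  0.53588347 -0.10193972] [0.07134545 0.19988339 0.01253468] 11.988150207639114
[([187.6, 366.8], 0.58), ([241.0, 401.7], 0.63)]
```

Call:
apply_moves(targets="0 0 0 0 0 0 0; 0 0 0 0 0 0 0; 0 0 0 0 0 0 0; 0 0 0 0 0 0 0; 0 0 0 0 0 0 0", force=100)

```text
time: 5.7
tool_pos: [507.3, -327.2, 21.5]
tcp_rot: [155.1, -0.2, 70.5]
ft_force: [-2.7, 0.4, 7.4]
finger_gap: 6.4
```

```bash
python3 - <<'E'
from plan import *
p,q,s=cur();print(p,s['ft_force'],s['wrist_torque'],s['finger_gap'])
pp,z,x=grasp(30);print(rel([p[0],p[1],p[2]+30],q).round(3),rel([p[0],p[1],p[2]+250],q).round(3))
E
```

```text
[ 507.34282045 -327.17353865   21.52917456] [-2.72586019  0.44442702  7.44697196] [-0.02279802  0.10699452  0.0377849 ] 6.368418697762258
[ 0.     0.     0.     0.008  1.262 -2.722] [  0.      0.      0.      0.066  10.514 -22.681]
```

Call:
apply_moves(targets="0 0 0 0 0 0 0; 0 0 0 0 0.3 -0.7 0; 0 0 0 0 0.6 -1.4 0; 0 0 0 0 1 -2.1 0; 0 0 0 0 1.3 -2.7 0")

```text
time: 6.2
tool_pos: [507.2, -326.8, 51.2]
tcp_rot: [155.2, -0.2, 70.5]
ft_force: [-1.1, -0.5, -2.0]
finger_gap: 6.2
```

```bash
python3 - <<'E'
from plan import *
p,q,s=cur();print(p,s['ft_force'],s['wrist_torque'],s['finger_gap'])
im=snapshot("side")[120:220,290:420,::-1];cv2.imwrite("pics/z4.png",cv2.resize(im,None,fx=4,fy=4,interpolation=cv2.INTER_CUBIC))
E
```

```text
[ 507.18077999 -326.83190242   51.15038227] [-1.13594713 -0.45069358 -1.97083725] [ 4.70159756e-02  4.22161737e-01 -1.96742418e-04] 6.237256100408538
```

View pics/z4.png

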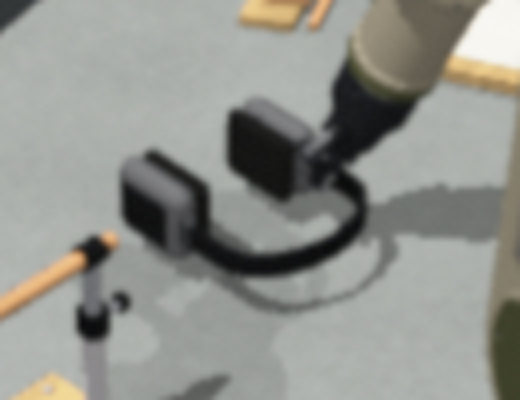

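It's held and lifted level, with the leg between the pads. Lifting on.

Call:
apply_moves(targets="0 0 0 0 1.5 -3.3 0; 0 0 0 0 3.4 -7.4 0; 0 0 0 0 5.5 -12 0; 0 0 0 0 7.5 -16.3 0; 0 0 0 0 9.4 -20.4 0")

```text
time: 6.75
tool_pos: [506.5, -327.3, 277.6]
tcp_rot: [155.2, -0.2, 70.5]
ft_force: [0.9, -1.5, -1.1]
finger_gap: 6.5
```

```bash
python3 - <<'E'
from plan import *
from scipy.spatial.transform import Slerp
p,q,s=cur();print(p,s['finger_gap'],s['ft_force'])
pp,z,x=hung(440);Q=tool(z,-x);rv=(q.inv()*Q).as_rotvec();n=np.linalg.norm(rv);print(n,pp)
# local lag-free path: joints along straight+slerp
j=s['joint_pos']
for t in np.linspace(0,1,9):
    P=p+(pp-p)*t;T=q*R.from_rotvec(rv*t);j2=ik(P,T,k,j);
    Xd=T.apply(q.inv().apply(xe));cup=P-T.apply([0,0,19])+T.apply(q.inv().apply(-71*xe-80*yv))
    print(round(t,2),None if j2 is None else j2.round(0),P.round(0),"xe",Xd.round(2),"cups",cup.round(0)); j=j if j2 is None else j2
N=int(np.ceil(max(n/.14,np.linalg.norm(pp-p)/45)));print(N)
for i in range(1,6):
    t=i/N;print(rel(p+(pp-p)*t,q*R.from_rotvec(rv*t),p,q).round(2))
E
```

```text
[ 506.48539877 -327.29177196  277.56032299] 6.468407451070463 [ 0.92856169 -1.49895302 -1.10696204]
2.0368686479004734 [489.82294618 207.64707734 359.97025303]
0.0 [ -44.  -16.  106.   11.   67. -117.] [ 506. -327.  278.] xe [-0.94  0.33 -0.  ] cups [ 592. -272.  295.]
0.12 [ -39.  -13.  101.   10.   79. -100.] [ 504. -260.  288.] xe [-0.88  0.44  0.16] cups [ 599. -222.  305.]
0.25 [-35. -10.  97.  13.  88. -86.] [ 502. -194.  298.] xe [-0.79  0.52  0.34] cups [ 602. -171.  311.]
0.38 [-33.  -8.  95.  18.  96. -73.] [ 500. -127.  308.] xe [-0.67  0.54  0.51] cups [ 603. -121.  314.]
0.5 [-31.  -7.  95.  26. 100. -60.] [498. -60. 319.] xe [-0.53  0.52  0.67] cups [601. -69. 313.]
0.62 [-30.  -7.  97.  34. 103. -47.] [496.   7. 329.] xe [-0.39  0.45  0.81] cups [595. -14. 311.]
0.75 [-28.  -9. 102.  44. 102. -35.] [494.  74. 339.] xe [-0.25  0.33  0.91] cups [587.  44. 306.]
0.88 [-26. -13. 109.  54.  99. -23.] [492. 141. 350.] xe [-0.12  0.18  0.98] cups [576. 106. 302.]
1.0 [-22. -18. 118.  64.  93. -12.] [490. 208. 360.] xe [-0.  0.  1.] cups [564. 171. 297.]
15
[ 0.08  0.04  0.1   3.33 -0.95 -1.03]
[ 0.17  0.07  0.2   6.65 -1.9  -2.07]
[ 0.25  0.11  0.3   9.98 -2.84 -3.1 ]
[ 0.33  0.15  0.4  13.31 -3.79 -4.13]
[ 0.42  0.18  0.5  16.63 -4.74 -5.17]
```

Call:
apply_moves(targets="0.08 0.04 0.1 3.3 -0.9 -1; 0.17 0.07 0.2 6.6 -1.9 -2.1; 0.25 0.11 0.3 10 -2.8 -3.1; 0.33 0.15 0.4 13.3 -3.8 -4.1; 0.42 0.18 0.5 16.6 -4.7 -5.2")

```text
schema error: expected 7 numbers
```

```bash
cat > nxt.py <<'E'
from plan import *
import sys
def nxt(h,y=-95,dx=0,step=.14,sp=45):
    p,q,s=cur();print(p.round(1),round(s['finger_gap'],2),s['ft_force'].round(2),s['time'])
    pp,z,x=hung(h,y,dx);Q=tool(z,-x);rv=(q.inv()*Q).as_rotvec();n=np.linalg.norm(rv)
    N=max(1,int(np.ceil(max(n/step,np.linalg.norm(pp-p)/sp))));print("N",N)
    for i in range(1,6):
        t=min(1,i/N);print(rel(p+(pp-p)*t,q*R.from_rotvec(rv*t),p,q).round(3))
if __name__=="__main__": nxt(*map(float,sys.argv[1:]))
E
python3 nxt.py 440
```

```text
[ 506.5 -327.3  277.6] 6.47 [ 0.93 -1.5  -1.11] 6.75
N 15
[ 0.083  0.037  0.101  3.327 -0.948 -1.033]
[ 0.166  0.073  0.202  6.653 -1.896 -2.066]
[ 0.25   0.11   0.303  9.98  -2.844 -3.099]
[ 0.333  0.147  0.403 13.306 -3.792 -4.132]
[ 0.416  0.184  0.504 16.633 -4.74  -5.166]
```

I left out the finger value, so the call was refused and nothing moved. Repeating it with the gripper held closed.

Call:
apply_moves(targets="0.08 0.04 0.1 3.3 -0.9 -1 0; 0.17 0.07 0.2 6.6 -1.9 -2.1 0; 0.25 0.11 0.3 10 -2.8 -3.1 0; 0.33 0.15 0.4 13.3 -3.8 -4.1 0; 0.42 0.18 0.5 16.6 -4.7 -5.2 0")

```text
time: 7.25
tool_pos: [501.1, -148.1, 303.8]
tcp_rot: [-176.2, -15.8, 44.1]
ft_force: [1.7, 0.5, -1.9]
finger_gap: 6.2
```

```bash
python3 nxt.py 440
```

```text
[ 501.1 -148.1  303.8] 6.22 [ 1.73  0.55 -1.91] 7.25
N 10
[ 0.083  0.037  0.1    2.455 -2.622  0.286]
[ 0.166  0.075  0.201  4.91  -5.243  0.573]
[ 0.248  0.112  0.301  7.366 -7.865  0.859]
[  0.331   0.149   0.402   9.821 -10.486   1.146]
[  0.414   0.187   0.502  12.276 -13.108   1.432]
```

Call:
apply_moves(targets="0.08 0.04 0.1 2.5 -2.6 0.3 0; 0.17 0.07 0.2 4.9 -5.2 0.6 0; 0.25 0.11 0.3 7.4 -7.9 0.9 0; 0.33 0.15 0.4 9.8 -10.5 1.1 0; 0.41 0.19 0.5 12.3 -13.1 1.4 0")

```text
time: 7.75
tool_pos: [495.4, 29.5, 331.6]
tcp_rot: [-143.2, -16.1, 12.4]
ft_force: [0.4, 1.1, -2.1]
finger_gap: 6.7
```

```bash
python3 nxt.py 440
```

```text
[495.4  29.5 331.6] 6.67 [ 0.43  1.15 -2.1 ] 7.75
N 5
[ 0.083  0.037  0.101  0.785 -3.024  1.807]
[ 0.166  0.073  0.202  1.57  -6.049  3.615]
[ 0.249  0.11   0.304  2.356 -9.073  5.422]
[  0.332   0.146   0.405   3.141 -12.098   7.23 ]
[  0.416   0.183   0.506   3.926 -15.122   9.037]
```

Call:
apply_moves(targets="0.08 0.04 0.1 0.8 -3 1.8 0; 0.17 0.07 0.2 1.6 -6 3.6 0; 0.25 0.11 0.3 2.4 -9 5.4 0; 0.33 0.15 0.4 3.1 -12.1 7.2 0; 0.416 0.183 0.506 3.9 -15.1 9 0")

```text
time: 8.25
tool_pos: [488.9, 207.1, 359.2]
tcp_rot: [-115.0, 0.0, -14.1]
ft_force: [0.8, 0.8, -2.0]
finger_gap: 7.0
```

Call:
apply_moves(targets="0 0 0 0 0 0 0; 0 0 0 0 0 0 0; 0 0 0 0 0 0 0; 0 0 0 0 0 0 0; 0 0 0 0 0 0 0")

```text
time: 8.75
tool_pos: [489.5, 205.5, 359.3]
tcp_rot: [-115.2, -0.2, -13.9]
ft_force: [-0.5, -0.0, -2.3]
finger_gap: 6.3
```

```bash
python3 - <<'E'
from nxt import *
nxt(300)
im={}
for n in("top","side"):
    im[n]=snapshot(n)[:,:,::-1].copy()
    for q in("leg_a","ear_defenders","cups"):print(n,q,[(np.round(d["at"],1).tolist(),round(d["confidence"],2)) for d in place_of(n,q)][:3])
p,q,s=cur()
# predicted crown from tool pose
zt_=np.array([0,-np.sin(th),0])
g=p-q.apply([0,0,19]); Y=-q.apply([1,0,0]); X=q.apply([0,np.cos(th),0])*0
Tz=q.apply([0,0,1]);Z=None
G=tool(zt,-yv); toE=lambda v:q.apply(G.inv().apply(v))
X,Y,Z=toE(xe),toE(yv),toE(ze)
W=lambda x,y,z:g+(x+72)*X+(y-80)*Y+z*Z
print("crown",W(0,0,0).round(1),X.round(3))
o=[]
for n,(r0,c0) in(("top",(130,190)),("side",(130,230))):
    w=cv2.resize(im[n][r0:r0+150,c0:c0+130],None,fx=3,fy=3,interpolation=cv2.INTER_CUBIC)
    pts=[(x,y,z) for x in range(-98,-40,10) for y in(-84,-76,76,84) for z in(-12,12)]+[(x,y,z) for x in(0,8) for y in(-15,0,15) for z in(-12,12)]+[(x,y,z) for x in(-98,-188) for y in(-94,-43,43,94) for z in(-38,38)]
    for a in pts:
        v=proj(n,W(*a));cv2.circle(w,(int((v[1]-c0+.5)*3),int((v[0]-r0+.5)*3)),1,(0,255,0) if a[0]>-98 else (0,0,255),-1)
    o.append(w)
cv2.imwrite("pics/z5.png",np.hstack(o))
E
```

```text
[489.5 205.5 359.3] 6.28 [-0.5  -0.03 -2.28] 8.75
N 4
[ 1.000e-03  0.000e+00  1.000e-03 -1.900e-02  3.129e+00  1.531e+00]
[ 1.000e-03  0.000e+00  2.000e-03 -3.700e-02  6.258e+00  3.061e+00]
[ 2.000e-03  0.000e+00  4.000e-03 -5.600e-02  9.387e+00  4.592e+00]
[ 3.0000e-03  1.0000e-03  5.0000e-03 -7.4000e-02  1.2517e+01  6.1220e+00]
[ 3.0000e-03  1.0000e-03  5.0000e-03 -7.4000e-02  1.2517e+01  6.1220e+00]
top leg_a [([146.3, 255.8], 0.93), ([218.4, 233.8], 0.56), ([171.6, 233.1], 0.24)]
top ear_defenders [([171.6, 235.3], 0.76)]
top cups [([185.8, 247.0], 0.82)]
side leg_a [([167.5, 296.7], 0.88), ([146.2, 260.0], 0.78)]
side ear_defenders [([135.3, 273.0], 0.91)]
side cups [([176.6, 280.6], 0.81)]
crown [562.2 170.5 439. ] [-0.002  0.003  1.   ]
```

View pics/z5.png

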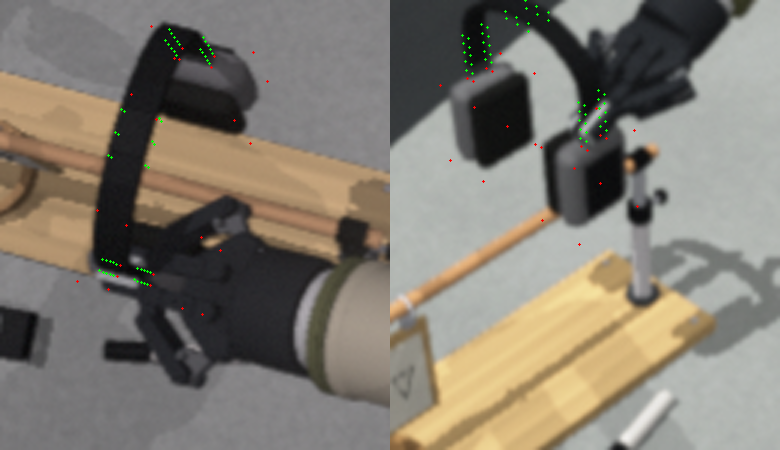

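```bash
python3 - <<'E'
from plan import *
for nm,a,b in(("crown",[171.6,235.3],[135.3,273]),("cups",[185.8,247],[176.6,280.6]),("leg_b",[146.3,255.8],[146.2,260]),("leg_a",[218.4,233.8],[167.5,296.7])):
    t=tri("top",a,"side",b);d=t[0]-rail;print(nm,t[0].round(1),t[1].round(1),"rail x,y,z",np.round([d@rx,d@ry,d[2]],1))
E
```

```text
crown [570.4 170.3 438.7] 0.5 rail x,y,z [  7.3 -94.5 438.7]
cups [561.8 170.6 303.4] 9.6 rail x,y,z [ -1.2 -96.3 303.4]
leg_b [638.9 145.6 367.2] 0.5 rail x,y,z [  79.7 -101.8  367.2]
leg_a [488.5 185.  369.1] 0.1 rail x,y,z [ -75.8 -100.   369.1]
```

The ear defenders are upright and square above the bar: crown at about rail x 0–7, y −95, z 439, with one cup on each side. Lowering.

Call:
apply_moves(targets="0 0 0 0 3.6 1.7 0; 0 0 0 0 7.2 3.4 0; 0 0 0 0 10.9 5.1 0; 0 0 0 0 14.5 6.8 0; 0 0 0 0 16.6 7.8 0")

```text
time: 9.65
tool_pos: [488.0, 206.6, 172.2]
tcp_rot: [-115.2, 0.0, -13.9]
ft_force: [-0.2, 0.2, -0.3]
finger_gap: 6.6
```

Call:
apply_moves(targets="0 0 0 0 0.2 0.1 0; 0 0 0 0 0.4 0.2 0; 0 0 0 0 0.6 0.3 0; 0 0 0 0 0.7 0.35 0; 0 0 0 0 0.7 0.35 0")

```text
time: 10.15
tool_pos: [490.0, 206.2, 168.5]
tcp_rot: [-115.1, -0.3, -13.9]
ft_force: [-0.4, 0.2, -1.3]
finger_gap: 6.9
```

```bash
cat > st.py <<'E'
from plan import *
p,q,s=cur();G=tool(zt,-yv);toE=lambda v:q.apply(G.inv().apply(v))
c=p-q.apply([0,0,19])+72*toE(xe)-80*toE(yv);d=c-rail
print("crown rail",np.round([d@rx,d@ry,d[2]],1),"F",s['ft_force'].round(2),"tq",s['wrist_torque'].round(2),s['time'],"down",q.inv().apply([0,0,-1]).round(3),"rx",q.inv().apply(rx).round(3))
E
python3 st.py
python3 - <<'E'
from h import *
im={}
for n in("top","side"):
    im[n]=snapshot(n)[:,:,::-1].copy()
a={n:{q:[d["at"] for d in place_of(n,q)][:1] for q in("ear_defenders","cups")} for n in im};print(a)
try:
    for q in("ear_defenders","cups"):print(q,tri("top",a["top"][q][0],"side",a["side"][q][0]))
except Exception as e:print(e)
o=[cv2.resize(im["top"][130:255,180:330],None,fx=2.6,fy=2.6,interpolation=cv2.INTER_CUBIC),cv2.resize(im["side"][150:275,230:380],None,fx=2.6,fy=2.6,interpolation=cv2.INTER_CUBIC)]
cv2.imwrite("pics/z6.png",np.hstack(o))
E
```

```text
crown rail [ 2.00e-01 -9.59e+01  2.49e+02] F [-0.35  0.2  -1.31] tq [-0.6   0.21 -0.07] 10.15 down [-0.005  0.905  0.425] rx [ 1.     0.006 -0.001]
{'top': {'ear_defenders': [[188.4, 252.8]], 'cups': [[200.7, 260.0]]}, 'side': {'ear_defenders': [[191.1, 274.9]], 'cups': [[224.7, 283.7]]}}
ear_defenders (array([574.13056239, 172.43105264, 244.67120798]), np.float64(9.6020204202838))
cups (array([557.63406249, 171.98694767, 119.63418308]), np.float64(1.7586926155846532))
```

View pics/z6.png

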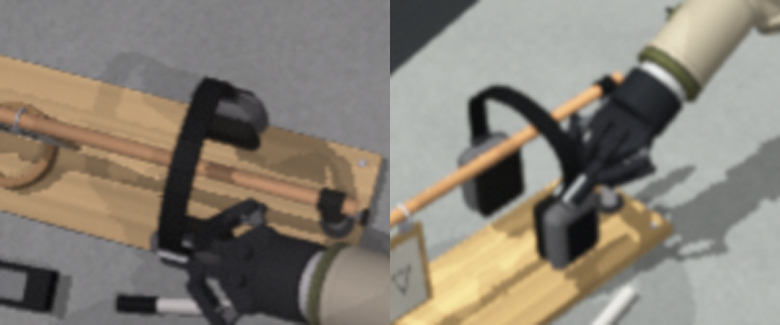

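The band straddles the bar with the gripper clear and no contact yet. Easing down.

Call:
apply_moves(targets="0 0 0 0 0.27 0.13 0; 0 0 0 0 0.54 0.26 0; 0 0 0 0 0.81 0.38 0; 0 0 0 0 1.08 0.51 0; 0 0 0 0 1.36 0.64 0")

```text
time: 10.95
tool_pos: [489.4, 206.4, 152.1]
tcp_rot: [-115.1, -0.1, -13.9]
ft_force: [-0.3, -0.5, -1.5]
finger_gap: 6.2
```

```bash
python3 st.py
```

```text
crown rail [ -0.3 -95.9 232.4] F [-0.35 -0.51 -1.46] tq [-0.63  0.28  0.02] 10.95 down [-0.002  0.905  0.425] rx [ 1.     0.003 -0.002]
```

Call:
apply_moves(targets="0 0 0 0 0.09 0.04 0; 0 0 0 0 0.18 0.08 0; 0 0 0 0 0.27 0.13 0; 0 0 0 0 0.36 0.17 0; 0 0 0 0 0.45 0.21 0")

```text
time: 11.45
tool_pos: [489.5, 206.4, 147.6]
tcp_rot: [-115.1, -0.2, -13.9]
ft_force: [-0.4, 1.0, -1.7]
finger_gap: 6.7
```

```bash
python3 st.py
```

```text
crown rail [-2.000e-01 -9.590e+01  2.278e+02] F [-0.39  0.97 -1.73] tq [-0.59  0.26  0.  ] 11.45 down [-0.003  0.905  0.425] rx [ 1.     0.004 -0.002]
```

Call:
apply_moves(targets="0 0 0 0 0.09 0.04 0; 0 0 0 0 0.18 0.08 0; 0 0 0 0 0.27 0.13 0; 0 0 0 0 0.36 0.17 0; 0 0 0 0 0.36 0.17 0")

```text
time: 11.95
tool_pos: [489.4, 206.4, 143.4]
tcp_rot: [-115.1, -0.1, -13.9]
ft_force: [0.2, 0.7, -1.2]
finger_gap: 6.5
```

```bash
python3 st.py
```

```text
crown rail [ -0.3 -95.9 223.7] F [ 0.16  0.69 -1.2 ] tq [-0.61  0.3  -0.01] 11.95 down [-0.002  0.905  0.425] rx [ 1.     0.003 -0.002]
```

Call:
apply_moves(targets="0 0 0 0 0.09 0.04 0; 0 0 0 0 0.18 0.08 0; 0 0 0 0 0.27 0.13 0; 0 0 0 0 0.27 0.13 0; 0 0 0 0 0.27 0.13 0")

```text
time: 12.45
tool_pos: [489.5, 206.4, 140.5]
tcp_rot: [-115.1, -0.1, -13.9]
ft_force: [0.1, 0.9, -1.3]
finger_gap: 6.4
```

```bash
python3 st.py
```

```text
crown rail [-2.000e-01 -9.580e+01  2.208e+02] F [ 0.14  0.89 -1.3 ] tq [-0.62  0.25  0.  ] 12.45 down [-0.002  0.905  0.425] rx [ 1.     0.004 -0.002]
```

Call:
apply_moves(targets="0 0 0 0 0.09 0.04 0; 0 0 0 0 0.18 0.08 0; 0 0 0 0 0.27 0.13 0; 0 0 0 0 0.27 0.13 0; 0 0 0 0 0.27 0.13 0")

```text
time: 12.95
tool_pos: [489.5, 206.5, 137.5]
tcp_rot: [-115.1, -0.1, -13.9]
ft_force: [0.2, -0.3, -1.7]
finger_gap: 6.7
```

```bash
python3 st.py
```

```text
crown rail [-2.000e-01 -9.580e+01  2.178e+02] F [ 0.23 -0.29 -1.67] tq [-0.66  0.33 -0.03] 12.95 down [-0.002  0.905  0.425] rx [ 1.     0.004 -0.002]
```

Call:
apply_moves(targets="0 0 0 0 0.09 0.04 0; 0 0 0 0 0.18 0.08 0; 0 0 0 0 0.27 0.13 0; 0 0 0 0 0.27 0.13 0; 0 0 0 0 0.27 0.13 0")

```text
time: 13.45
tool_pos: [489.5, 206.5, 134.5]
tcp_rot: [-115.1, -0.1, -13.9]
ft_force: [-0.1, -0.7, -0.9]
finger_gap: 6.6
```

```bash
python3 st.py
```

```text
crown rail [-2.000e-01 -9.580e+01  2.148e+02] F [-0.05 -0.72 -0.92] tq [-0.55  0.3  -0.04] 13.45 down [-0.002  0.905  0.425] rx [ 1.     0.004 -0.002]
```

Call:
apply_moves(targets="0 0 0 0 0.09 0.04 0; 0 0 0 0 0.18 0.08 0; 0 0 0 0 0.18 0.08 0; 0 0 0 0 0.18 0.08 0; 0 0 0 0 0.18 0.08 0")

```text
time: 13.95
tool_pos: [489.5, 206.4, 132.6]
tcp_rot: [-115.1, -0.2, -13.9]
ft_force: [0.2, -0.9, -1.6]
finger_gap: 6.2
```

```bash
python3 st.py; python3 st.py
```

```text
crown rail [-2.000e-01 -9.580e+01  2.129e+02] F [ 0.2  -0.87 -1.64] tq [-0.6   0.33 -0.02] 13.95 down [-0.003  0.905  0.425] rx [ 1.     0.004 -0.002]
crown rail [-2.000e-01 -9.580e+01  2.129e+02] F [ 0.2  -0.87 -1.64] tq [-0.6   0.33 -0.02] 13.95 down [-0.003  0.905  0.425] rx [ 1.     0.004 -0.002]
```

Call:
apply_moves(targets="0 0 0 0 0.09 0.04 0; 0 0 0 0 0.18 0.08 0; 0 0 0 0 0.18 0.08 0; 0 0 0 0 0.18 0.08 0; 0 0 0 0 0.18 0.08 0")

```text
time: 14.45
tool_pos: [489.5, 206.4, 130.6]
tcp_rot: [-115.1, -0.1, -13.9]
ft_force: [-0.8, 0.8, -2.1]
finger_gap: 6.9
```

```bash
python3 st.py; python3 - <<'E'
from h import *
o=[]
for n,(r,c) in(("top",(145,200)),("side",(165,250))):
    im=snapshot(n)[:,:,::-1];o.append(cv2.resize(im[r:r+100,c:c+75],None,fx=5,fy=5,interpolation=cv2.INTER_CUBIC))
    print(n,[(q,np.round(place_of(n,q)[0]["at"],1).tolist()) for q in("ear_defenders","cups")])
cv2.imwrite("pics/z7.png",np.hstack(o))
E
```

```text
crown rail [-2.000e-01 -9.590e+01  2.109e+02] F [-0.81  0.82 -2.07] tq [-0.61  0.3  -0.01] 14.45 down [-0.003  0.905  0.425] rx [ 1.     0.004 -0.002]
top [('ear_defenders', [190.9, 253.6]), ('cups', [199.4, 260.3])]
side [('ear_defenders', [198.9, 277.9]), ('cups', [236.3, 284.5])]
```

View pics/z7.png

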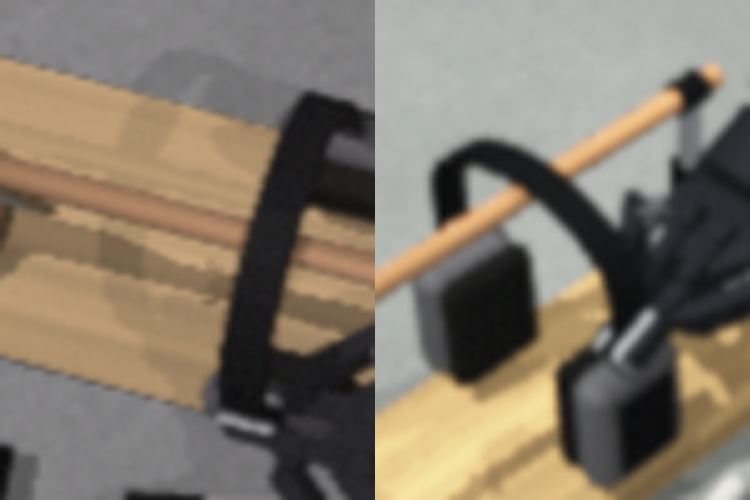

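Call:
apply_moves(targets="0 0 0 0 0.09 0.04 0; 0 0 0 0 0.18 0.08 0; 0 0 0 0 0.18 0.08 0; 0 0 0 0 0.18 0.08 0; 0 0 0 0 0.18 0.08 0")

```text
time: 15.25
tool_pos: [489.5, 206.3, 128.7]
tcp_rot: [-115.1, -0.1, -13.9]
ft_force: [-0.1, -0.1, -0.9]
finger_gap: 6.6
```

```bash
python3 st.py; python3 - <<'E'
from plan import *
t=tri("top",[190.9,253.6],"side",[198.9,277.9]);d=t[0]-rail;print(t,[d@rx,d@ry])
t=tri("top",[199.4,260.3],"side",[236.3,284.5]);d=t[0]-rail;print(t,[d@rx,d@ry])
for h in(205,215,225):
  print(h,[np.round(proj(n,rail+ry*y+[0,0,h]),1).tolist() for n in("top","side") for y in(-255,-95,0)])
E
```

```text
crown rail [-1.00e-01 -9.59e+01  2.09e+02] F [-0.07 -0.11 -0.94] tq [-0.57  0.26 -0.04] 15.25 down [-0.003  0.905  0.425] rx [ 1.     0.004 -0.002]
(array([569.20615092, 173.20345688, 218.35683925]), np.float64(2.89431639743474)) [np.float64(5.367127884247613), np.float64(-91.94029547493398)]
(array([562.2426242 , 175.86030421,  72.89058916]), np.float64(9.325518989332274)) [np.float64(-2.032884419465034), np.float64(-91.0518361550625)]
205 [[210.1, 318.2], [193.6, 254.8], [183.9, 217.7], [179.1, 318.4], [202.8, 280.7], [218.1, 256.2]]
215 [[209.7, 318.2], [193.0, 254.2], [183.2, 216.7], [176.5, 318.4], [200.2, 280.4], [215.5, 255.9]]
225 [[209.3, 318.1], [192.4, 253.5], [182.5, 215.6], [173.9, 318.3], [197.6, 280.2], [212.9, 255.5]]
```

Call:
apply_moves(targets="0 0 0 0 0.09 0.04 0; 0 0 0 0 0.18 0.08 0; 0 0 0 0 0.18 0.08 0; 0 0 0 0 0.18 0.08 0; 0 0 0 0 0.18 0.08 0")

```text
time: 15.75
tool_pos: [490.4, 206.1, 127.7]
tcp_rot: [-115.1, -0.3, -13.9]
ft_force: [0.9, -0.1, 5.3]
finger_gap: 6.7
```

```bash
python3 st.py
```

```text
crown rail [  0.6 -96.  208.2] F [ 0.91 -0.15  5.34] tq [ 0.26 -0.46 -0.16] 15.75 down [-0.005  0.906  0.424] rx [ 1.     0.005 -0.001]
```

Contact: the vertical force went from −1.3 N to +5.3 N, so the band rests on the bar at about 6.6 N. I'll ease up slightly, then open.

Call:
apply_moves(targets="0 0 0 0 -0.05 -0.02 0; 0 0 0 0 -0.05 -0.02 0; 0 0 0 0 -0.05 -0.02 0; 0 0 0 0 -0.05 -0.02 0; 0 0 0 0 -0.05 -0.02 0", force=30)

```text
time: 16.25
tool_pos: [490.2, 206.2, 127.9]
tcp_rot: [-115.1, -0.2, -13.9]
ft_force: [1.5, -0.9, 5.5]
finger_gap: 6.5
```

```bash
python3 st.py
```

```text
crown rail [  0.4 -96.  208.3] F [ 1.53 -0.87  5.49] tq [ 0.32 -0.46 -0.25] 16.25 down [-0.004  0.906  0.424] rx [ 1.     0.005 -0.001]
```

Firmly seated at low force. Opening slowly.

Call:
apply_moves(targets="0 0 0 0 0 0 0.9; 0 0 0 0 0 0 1.2; 0 0 0 0 0 0 1.6; 0 0 0 0 0 0 2; 0 0 0 0 0 0 2.4", force=20)

```text
time: 16.75
tool_pos: [489.3, 206.4, 127.0]
tcp_rot: [-115.1, -0.1, -13.9]
ft_force: [-0.1, -0.1, -0.8]
finger_gap: 23.9
```

Call:
apply_moves(targets="0 0 0 0 0 0 3; 0 0 0 0 0 0 4; 0 0 0 0 0 0 5; 0 0 0 0 0 0 5; 0 0 0 0 0 0 5")

```text
time: 17.25
tool_pos: [489.5, 206.3, 127.3]
tcp_rot: [-115.1, -0.2, -13.9]
ft_force: [-1.0, -0.1, -0.7]
finger_gap: 49.8
```

```bash
python3 st.py;python3 - <<'E'
from plan import *
im={n:snapshot(n)[:,:,::-1] for n in("top","side")}
a={n:{q:place_of(n,q)[0]["at"] for q in("ear_defenders","cups")} for n in im}
for q in("ear_defenders","cups"):
    t=tri("top",a["top"][q],"side",a["side"][q]);d=t[0]-rail;print(q,np.round([d@rx,d@ry,d[2],t[1]],1))
cv2.imwrite("pics/z8.png",np.hstack([cv2.resize(im["top"][130:255,190:320],None,fx=3,fy=3),cv2.resize(im["side"][150:275,240:370],None,fx=3,fy=3)]))
E
```

```text
crown rail [-2.000e-01 -9.590e+01  2.075e+02] F [-0.97 -0.12 -0.7 ] tq [-0.42  0.12 -0.03] 17.25 down [-0.003  0.905  0.425] rx [ 1.     0.004 -0.002]
ear_defenders [  2.8 -96.1 211.8   0.9]
cups [ -1.7 -93.2  78.6  14.2]
```

View pics/z8.png

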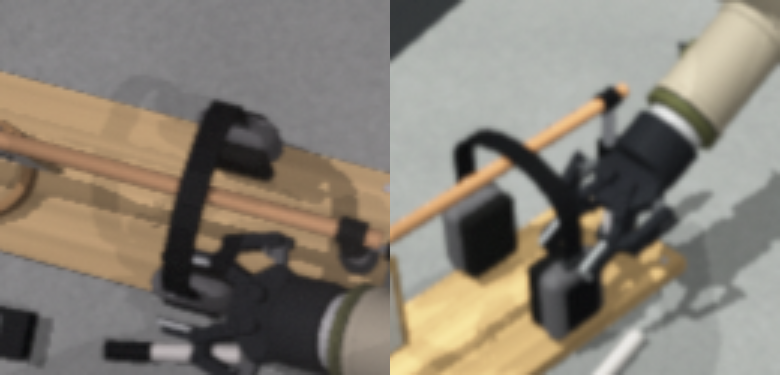

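Released and hanging. Retreating along the fingers.

Call:
apply_moves(targets="0 0 0 0 0 -0.8 5; 0 0 0 0 0 -2 5; 0 0 0 0 0 -3.5 5; 0 0 0 0 0 -5 5; 0 0 0 0 0 -7 5")

```text
time: 18.05
tool_pos: [473.8, 143.8, 157.5]
tcp_rot: [-115.1, -0.1, -13.9]
ft_force: [0.6, -0.8, 0.4]
finger_gap: 50.3
```

```bash
python3 st.py
```

```text
crown rail [-2.000e-01 -1.604e+02  2.377e+02] F [ 0.57 -0.77  0.41] tq [-0.37  0.13  0.04] 18.05 down [-0.002  0.905  0.425] rx [ 1.     0.004 -0.002]
```

Call:
apply_moves(targets="0 0 0 -1 0 -2 5; 0 0 0 -3 0 -4 5; 0 0 0 -5 0 -6 5; 0 0 0 -6 -1 -8 5; 0 0 0 -6 -2 -10 5")

```text
time: 18.55
tool_pos: [394.6, 78.8, 217.9]
tcp_rot: [-115.1, -0.1, -13.9]
ft_force: [0.0, -0.2, 0.3]
finger_gap: 49.8
```

Call:
apply_moves(targets="0 0 0 0 0 0 5; 0 0 0 0 0 0 5; 0 0 0 0 0 0 5; 0 0 0 0 0 0 5; 0 0 0 0 0 0 5")

```text
time: 19.05
tool_pos: [395.9, 80.2, 216.8]
tcp_rot: [-115.1, -0.1, -13.8]
ft_force: [0.3, -0.4, -0.4]
finger_gap: 49.8
```

```bash
python3 st.py;python3 - <<'E'
from plan import *
for i in range(2):
    im={n:snapshot(n)[:,:,::-1] for n in("top","side")}
    a={n:{q:place_of(n,q)[0]["at"] for q in("ear_defenders","cups")} for n in im}
    for q in("ear_defenders","cups"):
        t=tri("top",a["top"][q],"side",a["side"][q]);d=t[0]-rail;print(q,np.round([d@rx,d@ry,d[2],t[1]],1))
for q in("tape_roll","marker","power_brick"):print(q,[np.round(d["at"],1) for d in place_of("top",q)][:1])
cv2.imwrite("pics/z9.png",np.hstack([cv2.resize(im["top"][130:270,110:320],None,fx=1.9,fy=1.9),cv2.resize(im["side"][150:290,190:380],None,fx=1.9,fy=1.9)]))
E
```

```text
crown rail [ -60.3 -241.   297. ] F [ 0.29 -0.43 -0.42] tq [-0.37  0.09  0.01] 19.05 down [-0.001  0.906  0.424] rx [ 1.     0.003 -0.003]
ear_defenders [  4.9 -93.6 210.4   0.7]
cups [ -6.9 -91.7  73.7   8.1]
ear_defenders [  7.3 -93.2 208.7   7.3]
cups [ -5.7 -97.6  76.8   2. ]
tape_roll [array([185.6, 184.3])]
marker [array([243.2, 248.8])]
power_brick [array([240.9, 184.5])]
```

View pics/z9.png

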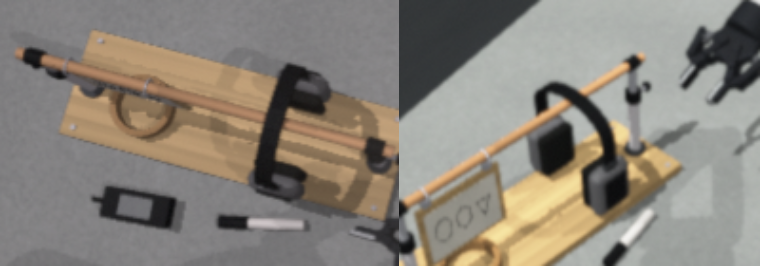

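The ear defenders hang still over the free part of the bar with one cup on each side. The board hangs straight and the gripper is well clear. By my own pixel reading the marker is where it was, so I'm handing in.

```bash
python3 -c "
from bench import *
print(hand_in())"
```

```text
the job is handed in; nothing more can be done
None
```

The ear defenders are hanging by the headband on the free part of the bar, one cup on each side, and the job is handed in; `hand_in()` gave no verdict. I pinched one leg of the headband, turned the ear defenders crown up, lowered them over the bar in 1 mm steps until contact, opened the fingers and backed away.

- **Position:** The last pictures put the crown 5–7 mm off the bar's line at y ≈ −93 mm on the rail, about 209–210 mm up. That is inside the limits but only about 10 mm above the 200 mm minimum. The tilt is small, about 0.09 rad from the last network points, which scatter by several mm.
- **Contact:** The force on the wrist changed by about 7 N when the band touched the bar. Nothing showed it dropping or swinging afterwards, and the gripper was clear and touching nothing.
- **Bystanders:** The drawing board, tape roll and power supply looked undisturbed. The network's last marker position was about 6 px off its first one, but my own reading of the pictures shows the marker within 1 px of where it started.
- **Bar height:** The first picture fit put the bar's axis at about 214 mm. Contact and later views suggest about 206 mm, and the arm's own estimate of the crown height was about 4–7 mm too low. This is why I lowered by feel.
- **Refused move:** One move call was refused because I left out the finger values. Nothing moved, and I repeated it correctly.

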